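# Restock the blue filter lane, oldest first

## Robot

A 6-joint arm with a two-finger parallel gripper is mounted at the origin on the work surface. World frame = base frame: x ahead of the robot, y to its left, z up, the work surface at z = 0. Lengths are in m, angles in rad, forces in N, time in s.
With the tool pointing down it reaches from about 0.35 to 0.8 m from the base axis. Payload 7.3 kg.
Tool frame: the origin (TCP) lies midway between the tips of the shut fingers; the grasp point (between the pads) lies 19 mm behind it (manip.hold_point_z is the distance from the TCP to the grasp point, in m); z points along the fingers, y is the direction in which the jaws open and shut (so a half turn about z gives the same grasp; the last joint's range is limited). The gripper opens to 85 mm and grips with 20 to 120 N. Pads are 22 mm wide; open, the fingers measure 114 mm over their backs; the gripper's body (76 mm by 85 mm) begins 54 mm behind the grasp point. The pads swing forward as they close: fully open they stand 13 mm farther back than shut.
Start: joints at [1.103, 0.342, 1.524, -0, 1.275, -0.146], TCP at [0.166, 0.498, 0.231] pointing down, gripper open.
Joint ranges: [-2.53, 2.53], [-0.77, 2.02], [0.04, 2.7], [-1, 4.14], [0.28, 2.66], [-3.11, 3.11]. Speed limits (rad/s): [2.57, 2.57, 3.14, 3.14, 3.14, 3.14].

## Interface

Orientations are given as a unit quaternion [w, x, y, z].
In Python, from station import manip gives the robot as it stands.
- The arm moves only by the shell command python3 -m inch 'ROWS' [OPENING] [FORCE]. ROWS is JSON, a list of rows, each a list of 6 numbers: the shift along the tool's x, y, z in cm, then the turn, a rotation vector about the tool's x, y, z in degrees. In form: [[tx, ty, tz, wx, wy, wz], ...]. A call has 1 to 20 rows; each row is the pose to reach, as a shift and turn from the pose commanded when the call began, along the tool's axes at that moment; what a row does not reach only later rows make up. A row lasts 1/10 s, in which the tool goes at most 50 mm and 8.59 degrees, less where a joint would pass 70% of its speed; a pose out of reach is approached as far as the arm can. A call with a gripper value outside its range is refused whole. OPENING is the finger opening in cm, from 0 to 8.54, set as the call begins (- or left out, the last holds). The fingers move at their own pace and stop on an object; FORCE is the grip in N (left out, the last holds). Time passes only in rows, so rows that repeat a pose let the fingers close. It gives the time, the measured TCP pose, the force and the opening at its end, in the units of the state.
- manip.read_state(): the state, without advancing time (a new reading comes with each control period).
- manip.capture(name): name is "side" or "top"; returns the picture (420x560x3 uint8, red, green, blue); there is no depth.
- manip.calibration(name): a dict with "fx", "fy", "cx", "cy" (pixels), "k1" (the pictures are not rectified: a ray, as slopes to the right and down, at radius r is drawn at 1 + k1 r^2 times it, then the intrinsics apply), "position" and "rotation" of the camera in the world. Camera axes: x right, y down, z forward; pixel columns grow to the right and rows downward; lengths in m; the calibration is good to about 2 mm. A picture is of the moment at which its call begins. calibration takes no time and is no camera call.
- manip.finish_job(): hands the job in, once; it reports no verdict.
Trained networks look in the newest picture that a camera, given by its name, has taken for a name from the list of things; names that differ only in an ending like _2 or _b are one class to them, and where a whole thing is asked for, a point or a joint stands for the part that bears it (a point fixed in the world has none). Each returns a list of dicts, best first, with "confidence" (0 to 1); they miss things now and then, are a little off and sometimes report something else, mostly with a low value. They report only what shows in the picture. A call takes as long as a camera call. They do not tell look-alikes from the thing itself.
- manip.recognise(camera, query): "pixel" ([column, row] in pixels, amid what is visible of it).
- manip.regions_of(camera, query): "pixels" (420x560 bool, what is visible of it) and "pixel" ([column, row] in pixels, amid what is visible of it).
- manip.mark_of(camera, query): "pixel" ([column, row] in pixels: a listed point, or the origin of a listed thing).
The state is a dict: "t": time; "joint_pos": joint angles; "qd": joint speeds; "joint_efforts": joint torques, N m; "eef_pos": TCP position; "tool_rot": TCP orientation; "ft_force": force on the tool from outside, world axes, zero at the start; "wrist_torque": the same for the moment, N m; "opening": opening from 0.0 (shut) to 1.0 (fully open).
Only numpy, scipy, OpenCV 4.12 (cv2) and the standard library are available. Lean on these libraries where they do the work, as an engineer would, in place of code of your own. Each camera call takes 0.05 s, during which the arm holds its last target. There are 200 camera calls.

## Task

Restock the blue-fronted lane of the spare-filter rack first in, first out. First bring the old blue-capped filter that stands in it forward, right up to the coloured front stop; only then take the new blue-capped filter from the bench and set it down (do not drop it) right behind the old one, almost touching it. Leave both standing upright in the lane, and leave the orange filter in the next lane where it is.

Things in the scene. Friction and masses are not known exactly. Their poses are not given: they have to be found in the camera images.
- old_filter: The old gas filter cartridge, upright in the blue lane, well back from its stop. White cylinder 46 mm across, 80 mm tall, blue band round its top 22 mm; a brass barb (17 mm across) stands 12 mm above. 0.15 to 0.3 kg. Origin: centre of the underside, z up; yaw is of no matter.
- new_filter: The new gas filter cartridge, upright on the bench left or right of the rack. A like one with orange bands, not wanted, stands on the rack's other side. White cylinder 46 mm across, 80 mm tall, blue band round its top 22 mm; a brass barb (17 mm across) stands 12 mm above. 0.15 to 0.3 kg. Origin: centre of the underside, z up; yaw is of no matter.
- blue_lane: Fixed aluminium channel, 62 mm wide inside, open above and at the rear; 3 mm floor, side walls 18 mm tall, 4 mm thick; blue stop 24 mm tall at the front. Origin: mid channel, on its underside, 12 mm over the bench; x to the rear, y across, z up. Stop face x = -90 mm (a filter touching it: x = -67), rear end x = +94. A like lane with an orange stop is parallel, 132 mm to the left or right.
- orange_stock: Bystander: the filter standing in the neighbouring, orange-fronted lane; same shape and size as the blue ones but with orange bands. Origin: centre of its underside, z up. To be left where it is.
Not all that is in view belongs to the job. Leave any pink look-alike of the new_filter alone.

How it is judged:
By the outcome, as a careful person would: the job done as asked, in the order asked, and still so for the second after the job is handed in, with the robot touching nothing.
It also fails if it takes over 58 s, if anything falls off the work surface, if the arm or the gripper's body presses on something with over 40 N, if the wrist force passes 120 N, or if a joint passes its speed limit or range.

## Working session

There is one attempt and no reset: what is moved stays moved. The work goes in short steps, Python scripts to look and compute and a shell command to move; the robot and the scene stay as the last step left them, time stands still between calls to the robot, and variables do not carry over. Pictures are saved under pics/ and viewed, about 8 in all and at most 12, crops included, and the job is handed in when it is done.

```bash
mkdir -p pics; ls; cat > h.py <<'E'
import numpy as np, cv2
from station import manip
def ray(cam,px):
    c=manip.calibration(cam)
    d=np.array([(px[0]-c["cx"])/c["fx"],(px[1]-c["cy"])/c["fy"]]);u=d.copy()
    for _ in range(20): u=d/(1+c["k1"]*(u@u))
    R=np.array(c["rotation"])
    return np.array(c["position"]),R@np.array([u[0],u[1],1])
def atz(cam,px,z):
    p,d=ray(cam,px); return p+d*(z-p[2])/d[2]
def proj(cam,P):
    c=manip.calibration(cam);R=np.array(c["rotation"])
    q=R.T@(np.array(P)-np.array(c["position"]));u=q[:2]/q[2];u=u*(1+c["k1"]*(u@u))
    return [c["fx"]*u[0]+c["cx"],c["fy"]*u[1]+c["cy"]]
def snap(cam,name):
    im=manip.capture(cam);cv2.imwrite(f"pics/{name}.png",im[:,:,::-1]);return im
E
python3 - <<'E'
from h import *
for c in("top","side"):
    snap(c,c+"1"); k=manip.calibration(c); print(c,k["position"],np.round(k["rotation"],3).tolist(),k["fx"],k["k1"])
    for q in("old_filter","new_filter","blue_lane","orange_stock"):
        print(q,[(np.round(r["pixel"]).tolist(),round(r["confidence"],2)) for r in manip.mark_of(c,q)])
s=manip.read_state();print(s["t"],s["eef_pos"],s["tool_rot"],manip.hold_point_z)
E
```

```text
pics
top [0.43347833 0.05685009 1.23006779] [-0.031, 0.711, -0.702, 0.031] 452.24815744781085 -0.14117460222430964
old_filter [([323.0, 194.0], 0.66), ([176.0, 216.0], 0.37)]
new_filter [([138.0, 221.0], 0.91), ([174.0, 216.0], 0.58)]
blue_lane [([325.0, 200.0], 0.72)]
orange_stock [([273.0, 213.0], 0.69)]
side [ 0.15808075 -0.45445722  0.75384878] [-0.347, 0.884, -0.29, 0.122] 385.17540030870276 -0.06881625937066455
old_filter [([314.0, 245.0], 0.88)]
new_filter [([212.0, 167.0], 0.86), ([189.0, 152.0], 0.86)]
blue_lane [([307.0, 247.0], 0.66)]
orange_stock [([271.0, 214.0], 0.95)]
0.5 [0.16603733 0.49805558 0.23130811] [2.70912552e-05 1.60197855e-01 9.87084923e-01 3.02418637e-05] 0.0187
```

```bash
sed -i 's/R=np.array(c\["rotation"\])/R=rot(c["rotation"])/; s/^def ray/def rot(q): return Rotation.from_quat(np.roll(q,-1)).as_matrix()\ndef ray/; 1a from scipy.spatial.transform import Rotation' h.py
python3 - <<'E'
from h import *
for c,l in {"top":[(323,194),(138,221),(174,216),(325,200),(273,213)],"side":[(314,245),(212,167),(189,152),(307,247),(271,214)]}.items():
    for p in l: print(c,p,np.round(atz(c,p,0.013),3)[:2])
E
```

```text
top (323, 194) [ 0.568 -0.052]
top (138, 221) [0.489 0.452]
top (174, 216) [0.504 0.352]
top (325, 200) [ 0.552 -0.057]
top (273, 213) [0.515 0.083]
side (314, 245) [ 0.562 -0.049]
side (212, 167) [0.504 0.344]
side (189, 152) [0.481 0.446]
side (307, 247) [ 0.545 -0.044]
side (271, 214) [0.537 0.094]
```

View pics/top1.png

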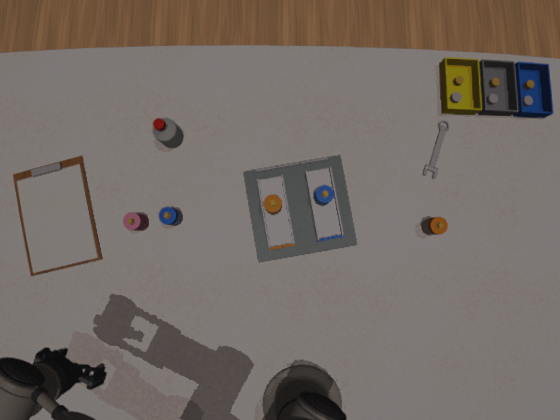

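View pics/side1.png

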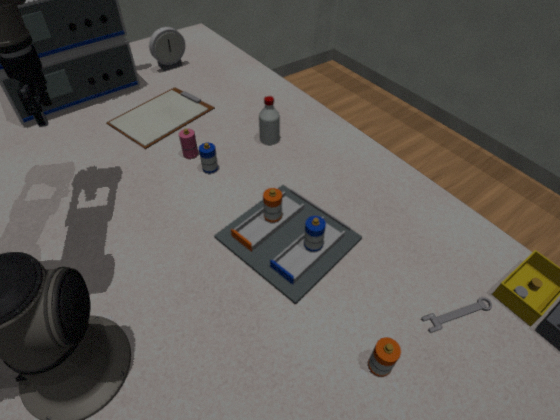

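```bash
python3 - <<'E'
from h import *
t=cv2.imread("pics/top1.png");s=cv2.imread("pics/side1.png")
a=cv2.resize(t[150:260,285:365],None,fx=5,fy=5,interpolation=cv2.INTER_CUBIC)
b=cv2.resize(s[205:290,255:335],None,fx=5,fy=5,interpolation=cv2.INTER_CUBIC)
o=np.zeros((550,800,3),np.uint8);o[:,:400]=a;o[:425,400:]=b;cv2.imwrite("pics/z1.png",o)
for n,im in(("top",t),("side",s)):
    h=cv2.cvtColor(im,cv2.COLOR_BGR2HSV)
    m=cv2.inRange(h,(100,150,60),(125,255,255))
    nn,_,st,ce=cv2.connectedComponentsWithStats(m)
    for i in range(1,nn):
        if st[i,4]>25: print(n,"blue",st[i],ce[i].round(1))
E
```

```text
top blue [518  63  35  51 765] [530.8  90.1]
top blue [316 186  18  18 185] [324.  194.3]
top blue [160 208  17  16 171] [168.  215.4]
top blue [320 235  22   5  29] [331.6 237.3]
side blue [199 143  16  10  93] [206.5 148.4]
side blue [306 216  19  16 190] [314.9 224.2]
side blue [270 260  23  19  70] [281.3 268.6]
```

View pics/z1.png

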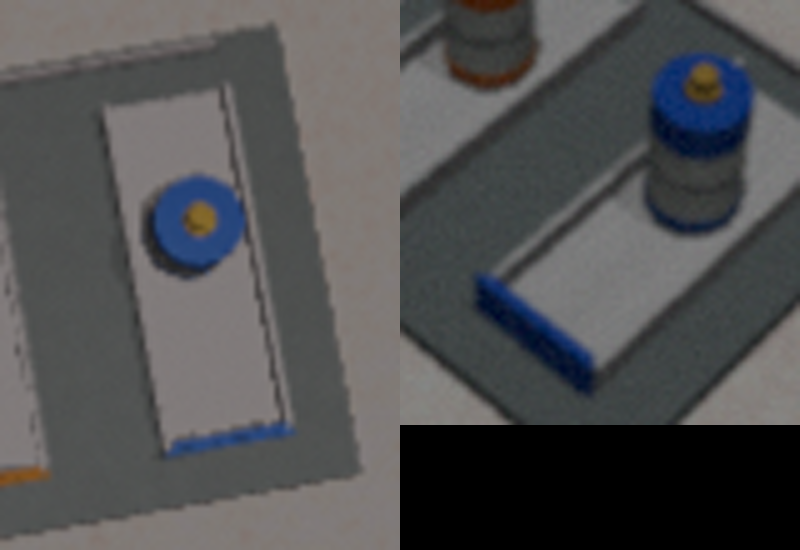

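```bash
python3 - <<'E'
from h import *
from scipy.optimize import least_squares
T=lambda a,b:(a/5+285,b/5+150); S=lambda a,b:((a-400)/5+255,b/5+205)
# off by pixel-centre (0.4px) in resize: subtract
pts=[("top",T(105,105),(94,35,18)),("top",T(231,85),(94,-35,18)),("top",T(293,430),(-92,-35,22)),("top",T(167,452),(-92,35,22)),
("side",S(478,275),(-93,35,24)),("side",S(588,393),(-94,-35,0)),("side",S(596,352),(-91,-35,24)),("side",S(478,308),(-94,35,0))]
def P(v,l):
    c,s=np.cos(v[2]),np.sin(v[2]);x,y,z=np.array(l)/1000
    return [v[0]+c*x-s*y,v[1]+s*x+c*y,.012+z]
f=lambda v:np.concatenate([np.array(proj(k,P(v,l)))-np.array(p)+0.4 for k,p,l in pts])
r=least_squares(f,[.55,-.05,.17]);v=r.x;print("lane",v,np.degrees(v[2]));print(r.fun.reshape(-1,2).round(1).tolist())
# barbs: cap-top centroid triangulation
import itertools
def tri(a,b):
    p,d=ray("top",a);q,e=ray("side",b);A=np.c_[d,-e];k=np.linalg.lstsq(A,q-p,rcond=None)[0];x,y=p+d*k[0],q+e*k[1];return (x+y)/2,np.linalg.norm(x-y)
print("old barb",tri((324.6,193.0),(315.4,221.2)))
t=cv2.imread("pics/top1.png");s=cv2.imread("pics/side1.png")
for n,im,(x0,y0,x1,y1) in(("top",t,(315,185,335,205)),("side",s,(305,214,326,235)),("top",t,(158,206,180,226)),("side",s,(198,138,217,152))):
    h=cv2.cvtColor(im,cv2.COLOR_BGR2HSV)[y0:y1,x0:x1];m=cv2.inRange(h,(10,110,60),(35,255,255));ys,xs=np.nonzero(m);print(n,len(xs),xs.mean()+x0,ys.mean()+y0, "range",xs.min()+x0,xs.max()+x0,ys.min()+y0,ys.max()+y0)
    c=(xs.mean()+x0,ys.mean()+y0)
    if n=="top":tc=c
    else: print(tri(tc,c))
    m=cv2.inRange(cv2.cvtColor(im,cv2.COLOR_BGR2HSV)[y0:y1,x0:x1],(100,150,60),(125,255,255))
print([P(v,(x,0,3)) for x in(-67,-20,0)])
E
```

```text
lane [ 0.54175045 -0.05299397  0.17587759] 10.077043729453429
[[-0.4, 0.3], [0.0, 0.2], [-0.1, -0.5], [-0.9, -0.5], [0.1, -0.4], [0.3, 0.4], [-0.0, 1.9], [-0.1, -0.7]]
old barb (array([ 0.56083301, -0.04754204,  0.10016512]), np.float64(0.0011807947531269755))
top 25 324.6 193.44 range 322 327 191 196
side 29 315.48275862068965 221.3448275862069 range 313 318 218 224
(array([ 0.5601338 , -0.04783523,  0.10033127]), np.float64(0.000131656071535996))
top 25 166.6 215.04 range 164 169 213 217
side 10 206.3 144.6 range 205 208 143 147
(array([0.50127746, 0.35260677, 0.09089953]), np.float64(0.00012180965106070314))
[[np.float64(0.47578403729775504), np.float64(-0.06471711410071666), np.float64(0.015)], [np.float64(0.5220589853974343), np.float64(-0.05649341795044554), np.float64(0.015)], [np.float64(0.5417504526738937), np.float64(-0.0529939727801174), np.float64(0.015)]]
```

```bash
cat >> h.py <<'E'
def go(p,yaw):
    "shift (cm) and turn (deg) about tool axes to world TCP p, tool pointing down, tool y at yaw (deg)"
    s=manip.read_state();R=rot(s["tool_rot"]);a=np.radians(yaw)
    y=np.array([np.cos(a),np.sin(a),0]);z=np.array([0,0,-1.]);G=np.c_[np.cross(y,z),y,z]
    print("shift",(100*R.T@(np.array(p)-s["eef_pos"])).round(2),"turn",np.degrees(Rotation.from_matrix(R.T@G).as_rotvec()).round(2))
E
python3 -c "
from h import *
go((.560,-.048,.16),100.1)"
```

```text
shift [-54.64 -39.34   7.13] turn [  0.     0.   -28.54]
```

```bash
python3 -m inch '[[-20,-14,2,0,0,-10],[-20,-14,2,0,0,-10],[-20,-14,2,0,0,-10],[-20,-14,2,0,0,-10],[-20,-14,2,0,0,-10],[-54.64,-39.34,7.13,0,0,-28.54],[-54.64,-39.34,7.13,0,0,-28.54],[-54.64,-39.34,7.13,0,0,-28.54],[-54.64,-39.34,7.13,0,0,-28.54],[-54.64,-39.34,7.13,0,0,-28.54],[-54.64,-39.34,7.13,0,0,-28.54],[-54.64,-39.34,7.13,0,0,-28.54],[-54.64,-39.34,7.13,0,0,-28.54],[-54.64,-39.34,7.13,0,0,-28.54],[-54.64,-39.34,7.13,0,0,-28.54],[-54.64,-39.34,7.13,0,0,-28.54],[-54.64,-39.34,7.13,0,0,-28.54],[-54.64,-39.34,7.13,0,0,-28.54]]' 8.5 20; python3 -c "
from h import *
go((.560,-.048,.053),100.1)
snap('side','s2');snap('top','t2')"
```

```text
t: 2.3
eef_pos: [0.5595, -0.0468, 0.1604]
tool_rot: [0.0, -0.089, 0.996, 0.0]
ft_force: [0.2, -0.1, 1.1]
opening: 0.994
shift [-0.02 -0.13 10.74] turn [0.01 0.01 0.09]
```

```bash
python3 -m inch '[[0,-0.1,1.5,0,0,0],[0,-0.1,3,0,0,0],[0,-0.1,4.5,0,0,0],[0,-0.1,6,0,0,0],[0,-0.1,7.5,0,0,0],[0,-0.1,9,0,0,0],[0,-0.1,10,0,0,0],[0,-0.1,10.7,0,0,0],[0,-0.1,10.7,0,0,0],[0,-0.1,10.7,0,0,0]]'; python3 -c "
from h import *
snap('side','s3')
a=cv2.imread('pics/s3.png')[150:290,220:370];b=cv2.imread('pics/s2.png')[150:290,220:370]
cv2.imwrite('pics/z3.png',cv2.resize(np.hstack([b,a]),(800,373),interpolation=2))"
```

```text
t: 3.4
eef_pos: [0.5605, -0.0489, 0.0535]
tool_rot: [0.0, -0.088, 0.996, -0.0]
ft_force: [0.2, -0.4, 0.6]
opening: 0.995
```

View pics/z3.png

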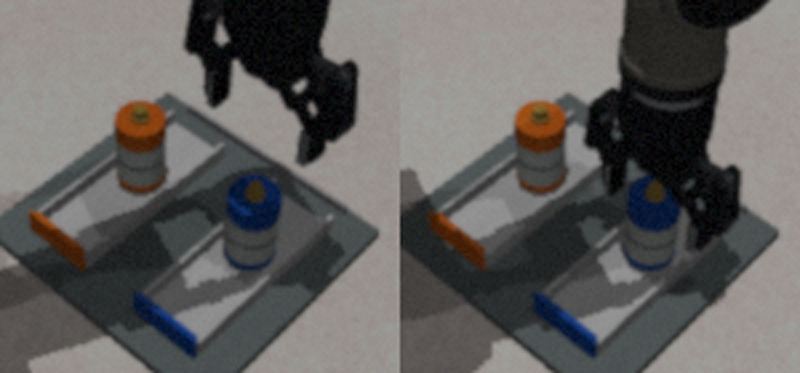

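The zoom shows the blue-capped old filter between the open jaws, nothing touched (filter at about pixel (650,220) of the right half). Closing.

```bash
python3 -m inch '[[0,0,0,0,0,0],[0,0,0,0,0,0],[0,0,0,0,0,0],[0,0,0,0,0,0],[0,0,0,0,0,0],[0,0,0,0,0,0],[0,0,0,0,0,0],[0,0,0,0,0,0]]' 3 25;  python3 -c "
from h import *
go((.4758,-.0647,.053),100.1);go((.4758+.0985*.05,-.0647+.0175*.05,.053),100.1)"
```

```text
t: 4.25
eef_pos: [0.5604, -0.0489, 0.0534]
tool_rot: [0.0, -0.088, 0.996, -0.0]
ft_force: [-1.6, 0.2, 6.1]
opening: 0.529
shift [ 8.6  -0.07  0.04] turn [-0.01  0.04  0.01]
shift [ 8.1  -0.07  0.04] turn [-0.01  0.04  0.01]
```

```bash
python3 -m inch '[[0.3,0,0,0,0,0],[0.7,0,0,0,0,0],[1.2,0,0,0,0,0],[1.7,0,0,0,0,0],[2.2,0,0,0,0,0],[2.7,0,0,0,0,0],[3.2,0,0,0,0,0],[3.7,0,0,0,0,0],[4.2,0,0,0,0,0],[4.7,0,0,0,0,0],[5.2,0,0,0,0,0],[5.6,0,0,0,0,0],[6.0,0,0,0,0,0],[6.4,0,0,0,0,0],[6.8,0,0,0,0,0],[7.2,0,0,0,0,0],[7.5,0,0,0,0,0],[7.7,0,0,0,0,0],[7.8,0,0,0,0,0],[7.8,0,0,0,0,0]]'
python3 -m inch '[[0.1,0,0,0,0,0],[0.2,0,0,0,0,0],[0.3,0,0,0,0,0],[0.4,0,0,0,0,0],[0.4,0,0,0,0,0]]'
```

```text
t: 6.25
eef_pos: [0.4835, -0.0628, 0.0534]
tool_rot: [0.001, -0.088, 0.996, -0.0]
ft_force: [3.4, 0.0, 7.2]
opening: 0.53
t: 6.75
eef_pos: [0.4797, -0.0635, 0.0534]
tool_rot: [0.001, -0.088, 0.996, -0.0]
ft_force: [4.5, 1.5, 8.3]
opening: 0.531
```

```bash
for i in 1 2 3 ; do python3 -m inch '[[0.05,0,0,0,0,0],[0.1,0,0,0,0,0],[0.1,0,0,0,0,0]]' | egrep 'eef|force'; done; python3 -c "
from h import *
snap('side','s4')
a=cv2.imread('pics/s4.png')[205:290,255:350]
cv2.imwrite('pics/z4.png',cv2.resize(a,(665,595),interpolation=2))"
```

```text
eef_pos: [0.4789, -0.0637, 0.0534]
ft_force: [3.9, 0.5, 6.3]
eef_pos: [0.4778, -0.0639, 0.0534]
ft_force: [4.4, 0.5, 7.1]
eef_pos: [0.477, -0.064, 0.0534]
ft_force: [4.6, 1.7, 6.3]
```

View pics/z4.png

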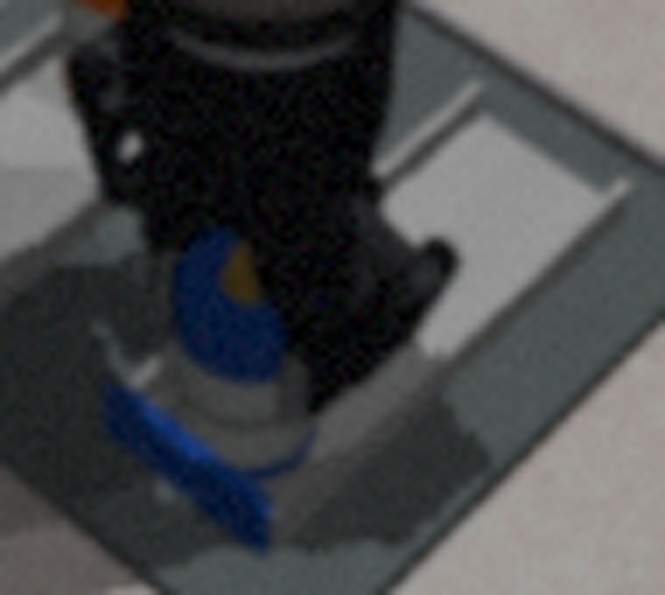

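The old filter is just behind the blue stop (stop about pixel (190,470), filter foot at (270,440)) and there is no contact force yet, so I continue in 1 mm steps.

```bash
for i in 1 2 3 ; do python3 -m inch '[[0.05,0,0,0,0,0],[0.1,0,0,0,0,0],[0.1,0,0,0,0,0]]' | egrep 'eef|force'; done
```

```text
eef_pos: [0.4762, -0.0642, 0.0534]
ft_force: [4.6, 1.6, 7.4]
eef_pos: [0.4759, -0.0643, 0.0535]
ft_force: [7.3, 2.6, 4.0]
eef_pos: [0.4756, -0.0644, 0.0536]
ft_force: [8.6, 4.3, 4.3]
```

```bash
python3 -m inch '[[-0.1,0,0,0,0,0],[-0.1,0,0,0,0,0],[-0.1,0,0,0,0,0],[-0.1,0,0,0,0,0],[-0.1,0,0,0,0,0],[-0.1,0,0,0,0,0]]' 8.5
python3 -m inch '[[-0.1,0,-1,0,0,0],[-0.1,0,-2,0,0,0],[-0.1,0,-4,0,0,0],[-0.1,0,-7,0,0,0],[-0.1,0,-11,0,0,0],[-0.1,0,-11,0,0,0],[-0.1,0,-11,0,0,0]]'
python3 -c "
from h import *
go((.501,.352,.16),60)"
```

```text
t: 9.2
eef_pos: [0.4743, -0.0642, 0.0529]
tool_rot: [-0.0, -0.088, 0.996, 0.0]
ft_force: [0.1, -0.7, -0.2]
opening: 0.994
t: 9.9
eef_pos: [0.476, -0.0641, 0.1645]
tool_rot: [0.002, -0.088, 0.996, -0.001]
ft_force: [-0.3, 1.2, -1.4]
opening: 0.994
shift [-9.77 40.53  0.42] turn [-2.000e-02  1.900e-01  4.011e+01]
```

```bash
python3 -m inch '[[-9.8,40.5,0.4,0,0.1,40.1],[-9.8,40.5,0.4,0,0.1,40.1],[-9.8,40.5,0.4,0,0.1,40.1],[-9.8,40.5,0.4,0,0.1,40.1],[-9.8,40.5,0.4,0,0.1,40.1],[-9.8,40.5,0.4,0,0.1,40.1],[-9.8,40.5,0.4,0,0.1,40.1],[-9.8,40.5,0.4,0,0.1,40.1],[-9.8,40.5,0.4,0,0.1,40.1],[-9.8,40.5,0.4,0,0.1,40.1],[-9.8,40.5,0.4,0,0.1,40.1],[-9.8,40.5,0.4,0,0.1,40.1],[-9.8,40.5,0.4,0,0.1,40.1]]'
python3 - <<'E'
from h import *
snap('side','s5');snap('top','t5')
P=lambda x,z:(.54175+.98458*x,-.05299+.17497*x,z)
s=cv2.imread('pics/s5.png');t=cv2.imread('pics/t5.png')
for c,im,q in(("top",t,(.4758,-.0647)),("side",s,(.4758,-.0647))):
    x,y=map(round,proj(c,(*q,.101)));w=im[y-12:y+13,x-12:x+13];m=cv2.inRange(cv2.cvtColor(w,cv2.COLOR_BGR2HSV),(10,110,50),(35,255,255));ys,xs=np.nonzero(m)
    print(c,len(xs),"old barb seen",atz(c,(xs.mean()+x-12,ys.mean()+y-12),.1003).round(4))
a=cv2.resize(s[205:290,255:350],(400,358),interpolation=2);b=cv2.resize(s[80:180,150:262],(400,358),interpolation=2)
cv2.imwrite('pics/z5.png',np.hstack([a,b]))
go((.501,.352,.039),60)
E
```

```text
t: 11.2
eef_pos: [0.501, 0.3505, 0.1588]
tool_rot: [-0.001, 0.26, 0.966, -0.0]
ft_force: [0.5, -0.2, 0.2]
opening: 0.992
top 26 old barb seen [ 0.4772 -0.0643  0.1003]
side 35 old barb seen [ 0.4765 -0.0643  0.1003]
shift [ 0.07  0.11 12.02] turn [-0.04 -0.09 -0.1 ]
```

View pics/z5.png

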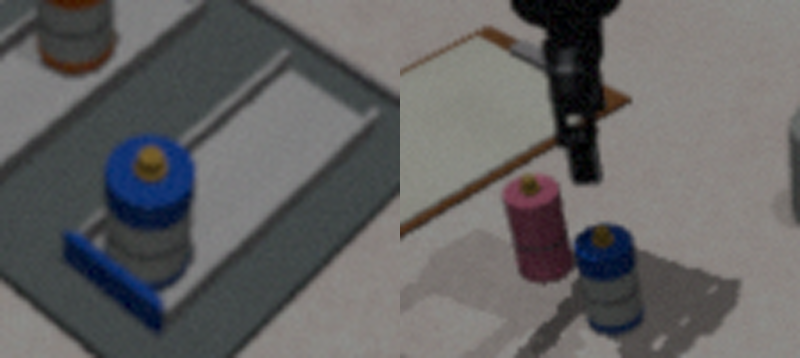

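The old filter stands upright against the blue stop (left half, about (150,220)). The new blue filter at (605,280) is below the open jaws, with the pink one beside it. Descending.

```bash
python3 -m inch '[[0.1,0.1,1.5,0,0,0],[0.1,0.1,3,0,0,0],[0.1,0.1,4.5,0,0,0],[0.1,0.1,6,0,0,0],[0.1,0.1,7.5,0,0,0],[0.1,0.1,9,0,0,0],[0.1,0.1,10.2,0,0,0],[0.1,0.1,11.2,0,0,0],[0.1,0.1,11.9,0,0,0],[0.1,0.1,11.9,0,0,0],[0.1,0.1,11.9,0,0,0]]'; python3 -m inch '[[0,0,0,0,0,0],[0,0,0,0,0,0],[0,0,0,0,0,0],[0,0,0,0,0,0],[0,0,0,0,0,0],[0,0,0,0,0,0],[0,0,0,0,0,0],[0,0,0,0,0,0]]' 3 30
```

```text
t: 12.4
eef_pos: [0.5006, 0.3534, 0.0403]
tool_rot: [-0.001, 0.259, 0.966, 0.0]
ft_force: [-0.0, -0.3, 0.3]
opening: 0.991
t: 13.2
eef_pos: [0.5007, 0.3536, 0.0406]
tool_rot: [-0.0, 0.259, 0.966, 0.0]
ft_force: [-0.4, 0.9, 5.6]
opening: 0.53
```

```bash
python3 -m inch '[[0,0,-0.5,0,0,0],[0,0,-1.5,0,0,0],[0,0,-3,0,0,0],[0,0,-5,0,0,0],[0,0,-8,0,0,0],[0,0,-11,0,0,0],[0,0,-13,0,0,0],[0,0,-14,0,0,0],[0,0,-14,0,0,0]]'; python3 - <<'E'
from h import *
x=-.012
go((.54175+.98458*x,-.05299+.17497*x,.18),100.1)
E
```

```text
t: 14.1
eef_pos: [0.501, 0.3535, 0.1814]
tool_rot: [0.0, 0.259, 0.966, 0.001]
ft_force: [0.7, 0.2, -1.2]
opening: 0.53
shift [-22.93 -33.93   0.08] turn [ 9.00e-02  1.00e-02 -4.01e+01]
```

```bash
python3 -m inch '[[-0.5,-0.7,0,0,0,-1],[-1.5,-2.2,0,0,0,-3],[-3,-4.4,0,0,0,-5],[-5,-7.4,0,0,0,-9],[-7,-10.4,0,0,0,-12],[-9,-13.3,0,0,0,-16],[-11,-16.3,0,0,0,-19],[-13,-19.2,0,0,0,-23],[-15,-22.2,0,0,0,-26],[-17,-25.2,0,0,0,-30],[-19,-28.1,0,0,0,-33],[-20.5,-30.3,0,0,0,-36],[-21.7,-32.1,0,0,0,-38],[-22.5,-33.3,0,0,0,-39.5],[-22.9,-33.9,0,0,0,-40.1],[-22.9,-33.9,0,0,0,-40.1],[-22.9,-33.9,0,0,0,-40.1]]'; python3 - <<'E'
from h import *
x=-.012
snap('side','s6');s=cv2.imread('pics/s6.png')
cv2.imwrite('pics/z6.png',cv2.resize(s[150:290,235:385],(600,560),interpolation=2))
go((.54175+.98458*x,-.05299+.17497*x,.060),100.1)
E
```

```text
t: 15.8
eef_pos: [0.529, -0.0542, 0.1792]
tool_rot: [-0.001, -0.088, 0.996, 0.001]
ft_force: [-0.3, 0.1, -1.7]
opening: 0.53
shift [-0.09 -0.14 11.94] turn [ 0.08 -0.14  0.01]
```

View pics/z6.png

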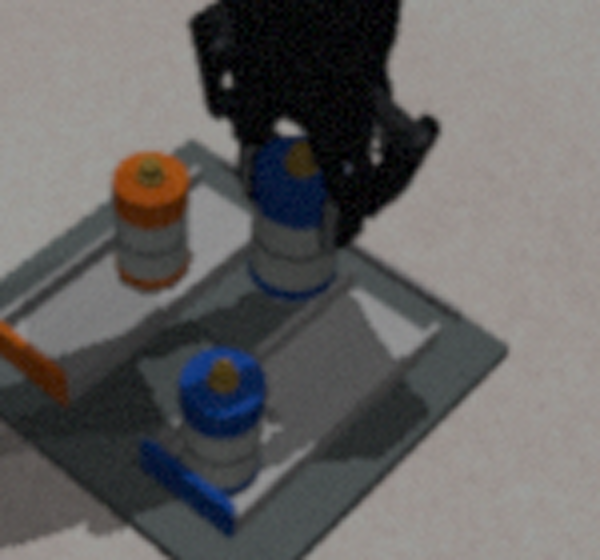

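The new filter is held upright above the lane behind the old one (held filter at (290,220), old at (220,420)). Lowering.

```bash
python3 -m inch '[[0,-0.1,1,0,0,0],[0,-0.1,2.5,0,0,0],[0,-0.1,4,0,0,0],[0,-0.1,5.5,0,0,0],[0,-0.1,7,0,0,0],[0,-0.1,8.5,0,0,0],[0,-0.1,9.7,0,0,0],[0,-0.1,10.7,0,0,0],[0,-0.1,11.5,0,0,0],[0,-0.1,11.9,0,0,0],[0,-0.1,11.9,0,0,0],[0,-0.1,11.9,0,0,0]]'; python3 - <<'E'
from h import *
snap('side','s7');s=cv2.imread('pics/s7.png')
cv2.imwrite('pics/z7.png',cv2.resize(s[190:290,245:355],(660,600),interpolation=2))
E
```

```text
t: 17.05
eef_pos: [0.5297, -0.0558, 0.0612]
tool_rot: [-0.0, -0.088, 0.996, 0.0]
ft_force: [0.5, -0.1, -2.3]
opening: 0.529
```

View pics/z7.png

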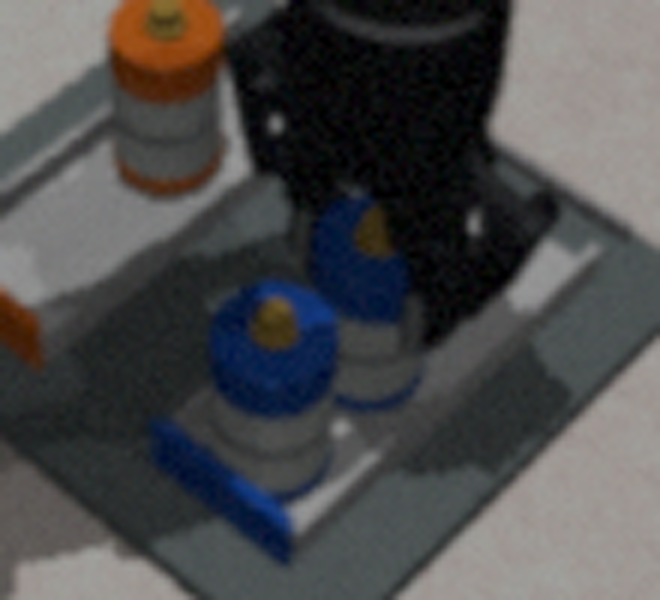

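The new filter is in the lane behind the old one with a small gap and clear of the walls. I'll lower in 1 mm steps to floor contact.

```bash
python3 -m inch '[[0,0,0.1,0,0,0],[0,0,0.2,0,0,0],[0,0,0.3,0,0,0],[0,0,0.4,0,0,0],[0,0,0.4,0,0,0]]'| egrep 'eef|force'; for i in 1 2 3 ; do python3 -m inch '[[0,0,0.05,0,0,0],[0,0,0.1,0,0,0],[0,0,0.1,0,0,0]]' | egrep 'eef|force'; done
```

```text
eef_pos: [0.5293, -0.0557, 0.0567]
ft_force: [-0.2, -0.3, -1.7]
eef_pos: [0.5293, -0.0557, 0.0558]
ft_force: [-0.2, 0.7, -2.1]
eef_pos: [0.5295, -0.0557, 0.0556]
ft_force: [-2.1, 0.9, 5.6]
eef_pos: [0.5296, -0.0557, 0.0556]
ft_force: [-5.3, 1.4, 14.4]
```

```bash
python3 -m inch '[[0,0,-0.1,0,0,0],[0,0,-0.1,0,0,0],[0.1,0,-0.1,0,0,0],[0.2,0,-0.1,0,0,0],[0.3,0,-0.1,0,0,0],[0.4,0,-0.1,0,0,0],[0.5,0,-0.1,0,0,0],[0.5,0,-0.1,0,0,0]]'| egrep 'eef|force'; for i in 1 2 ; do python3 -m inch '[[0.05,0,0,0,0,0],[0.1,0,0,0,0,0],[0.1,0,0,0,0,0]]' | egrep 'eef|force'; done; python3 - <<'E'
from h import *
snap('side','s8');snap('top','t8');s=cv2.imread('pics/s8.png')
cv2.imwrite('pics/z8.png',cv2.resize(s[205:290,255:340],(600,600),interpolation=2))
E
```

```text
eef_pos: [0.526, -0.057, 0.0556]
ft_force: [2.8, 1.5, 7.5]
eef_pos: [0.5251, -0.0572, 0.0556]
ft_force: [3.4, 1.1, 4.8]
eef_pos: [0.524, -0.0574, 0.0556]
ft_force: [4.1, 0.0, 5.4]
```

View pics/z8.png

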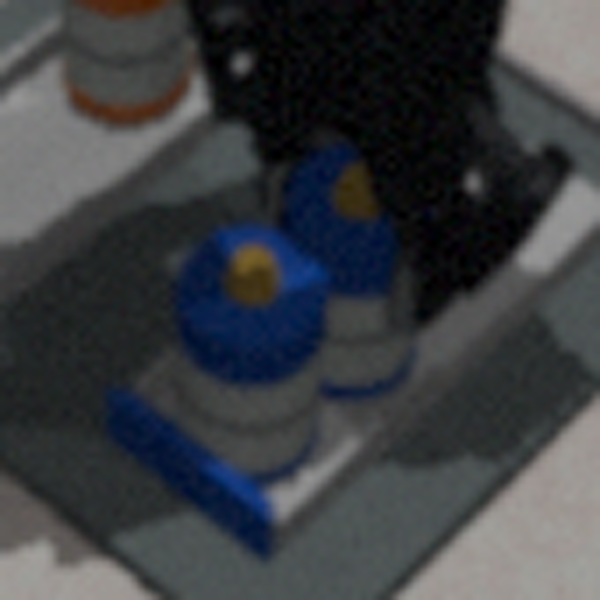

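Both stand upright with a gap of a few mm between them (old cap at (250,290), new at (345,230)). I'll inch on and watch for contact.

```bash
for i in 1 2 3; do python3 -m inch '[[0.05,0,0,0,0,0],[0.05,0,0,0,0,0]]' | egrep 'eef|force'; done
```

```text
eef_pos: [0.5236, -0.0575, 0.0556]
ft_force: [4.1, 1.4, 6.0]
eef_pos: [0.5231, -0.0576, 0.0556]
ft_force: [3.9, 0.6, 5.1]
eef_pos: [0.5227, -0.0577, 0.0556]
ft_force: [3.5, 1.6, 5.2]
```

```bash
for i in 1 2 3; do python3 -m inch '[[0.05,0,0,0,0,0],[0.05,0,0,0,0,0]]' | egrep 'eef|force'; done
```

```text
eef_pos: [0.5221, -0.0578, 0.0556]
ft_force: [3.8, 0.0, 5.5]
eef_pos: [0.5218, -0.0579, 0.0556]
ft_force: [5.3, 1.8, 5.5]
eef_pos: [0.5216, -0.0579, 0.0556]
ft_force: [5.6, 0.8, 3.6]
```

Contact at TCP x ≈ 0.522; back off to leave about 1 mm, then release.

```bash
python3 -m inch '[[-0.1,0,0,0,0,0],[-0.2,0,0,0,0,0],[-0.2,0,0,0,0,0],[-0.2,0,0,0,0,0]]' | egrep 'eef|force'; python3 -m inch '[[0,0,0,0,0,0],[0,0,0,0,0,0],[0,0,0,0,0,0],[0,0,0,0,0,0],[0,0,0,0,0,0],[0,0,0,0,0,0]]' 8.5|egrep 'eef|force|open'
python3 -m inch '[[0,0,-1,0,0,0],[0,0,-2,0,0,0],[0,0,-4,0,0,0],[0,0,-7,0,0,0],[0,0,-11,0,0,0],[0,8,-14,0,0,0],[0,20,-14,0,0,0],[0,20,-14,0,0,0],[0,20,-14,0,0,0],[0,20,-14,0,0,0],[0,20,-14,0,0,0],[0,20,-14,0,0,0]]'
python3 - <<'E'
from h import *
snap('side','s9');snap('top','t9');s=cv2.imread('pics/s9.png');t=cv2.imread('pics/t9.png')
c=np.hstack([cv2.resize(s[195:290,255:350],(400,400),interpolation=2),cv2.resize(t[155:255,245:345],(400,400),interpolation=2)]);cv2.imwrite('pics/z9.png',c)
L=rot([np.cos(.0879),0,0,np.sin(.0879)])
for k,im,o in(("top",t,"pics/top1.png"),("side",s,"pics/side1.png")):
    for n,q,i in(("old",(.4758,-.0647),im),("new",(.5219,-.0565),im),("orange0",(.535,.09),cv2.imread(o)),("orange",(.535,.09),im)):
        if "or" in n: lo,hi,r=(5,140,60),(14,255,255),25
        else: lo,hi,r=(14,110,50),(35,255,255),9
        x,y=map(round,proj(k,(*q,.101)));m=cv2.inRange(cv2.cvtColor(i[y-r:y+r+1,x-r:x+r+1],cv2.COLOR_BGR2HSV),lo,hi);ys,xs=np.nonzero(m)
        p=atz(k,(xs.mean()+x-r,ys.mean()+y-r),.1003);print(k,n,len(xs),p[:2].round(4),"lane mm",(1000*L.T@(p-[.54175,-.05299,0]))[:2].round(1))
print(manip.read_state()["t"])
E
```

```text
eef_pos: [0.522, -0.0578, 0.0555]
ft_force: [-0.8, -1.1, 8.6]
eef_pos: [0.5214, -0.0571, 0.0547]
ft_force: [-0.1, 1.0, -0.1]
opening: 0.995
t: 23.4
eef_pos: [0.4869, 0.1389, 0.1954]
tool_rot: [-0.001, -0.088, 0.996, 0.0]
ft_force: [-0.1, 0.4, -0.7]
opening: 0.996
top old 26 [ 0.4772 -0.0643] lane mm [-65.5   0.2]
top new 26 [ 0.5227 -0.0579] lane mm [-19.6  -1.5]
top orange0 31 [0.5342 0.0821] lane mm [ 16.2 134.4]
top orange 10 [0.5364 0.0658] lane mm [ 15.6 117.9]
side old 35 [ 0.4758 -0.0651] lane mm [-67.1  -0.4]
side new 33 [ 0.5213 -0.0578] lane mm [-21.   -1.2]
side orange0 231 [0.525  0.0697] lane mm [  4.9 123.7]
side orange 230 [0.525  0.0688] lane mm [  4.8 122.8]
23.5
```

View pics/z9.png

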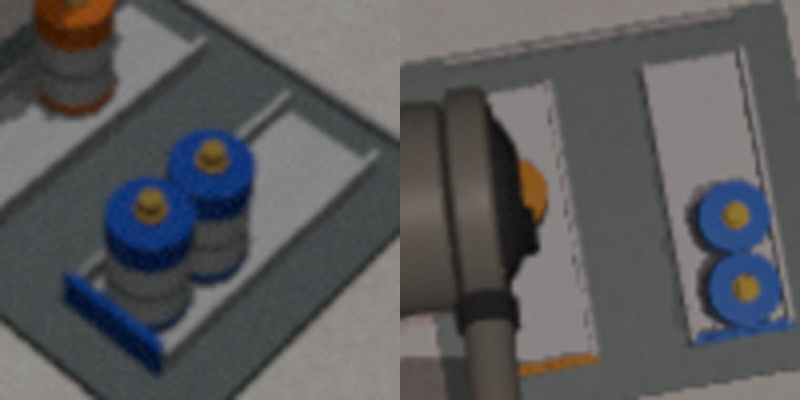

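Both filters stand upright in the blue lane. The old one is at the stop and the new one right behind it, with barbs 46 mm apart. The orange filter is unmoved in the side view (the arm hides it in the top view). Handing in.

```bash
python3 -c "
from h import *
print(manip.finish_job())"
```

```text
the job is handed in; nothing more can be done
None
```

I restocked the blue lane first in, first out and handed the job in at about 23.5 s, with the gripper open and clear of everything.

- **Old filter:** I slid it forward along the lane floor until the wrist force showed contact with the blue stop, then released it. The last pictures put it at lane x = -65.5 mm (top) and -67.1 mm (side). The goal is -67 mm, so the two views differ by about 1.5 mm.
- **New filter:** I took it from the bench next to the pink one and lowered it onto the lane floor until the force showed contact. I then slid it forward until it just met the old one and eased back slightly. The last pictures put it at lane x = -19.6 mm (top) and -21.0 mm (side).
- **Gap between them:** I aimed for about 1 mm, but the centres measure about 46 mm apart. The gap is therefore between zero and a fraction of a millimetre, and they may be just touching.
- **Upright:** both filters stand upright in the final pictures.
- **Orange filter:** the side view shows it unmoved to within about 1 mm. The arm hid most of it in the last top picture, so that check was not usable.

Wrist force readings stayed under about 16 N throughout.

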